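Click the drawer divider in beside the glass bottle

TASK

So that the glass bottle in the pull-out drawer cannot fall over, push the sliding divider along its rail towards it with your fingertips, until it drops into the notch on the glass bottle's side and stays there. Only push (the upright tab is there for that), without pinching the divider, shoving it hard or running on past the notch. Leave the bottles, lids and scoop where they are.

Things in the scene. Friction and masses are not known exactly. Their poses are not given: they have to be found in the camera images.
- drawer: White plastic pull-out drawer, fixed, open on top: 530 wide (y), 310 mm deep (x); rim 125, inner floor 27 mm above the work surface. Origin: on the work surface under the middle of the guide rail; x into the drawer, away from the robot, y along the rail to the left. Front wall centred on x = 0, back wall on x = 300. A knob latch (no part in the task) stands 44 mm out of the front, up to 95 mm high.
- divider (a joint): Place (m) of the grey plastic divider on the rail: 0 mid, + towards drawer +y; notches at +0.168 and -0.168, end stops at +-0.190. It stays where left. Pushing takes 2 to 3 N; within about 4 mm of a notch's middle a spring ball drops in and pulls it home (the push dips), then about 14 N is needed to push it out either way.
- tab (a point): Middle of the top edge of the divider's finger tab, 191 mm above the work surface, straight above the rail. The tab is an upright plate, 10 mm thick along the rail, 26 wide across it, 36 high, on a shoe 44 mm long, 30 wide, top at 155 mm. From the shoe a 5 mm panel, in the tab's plane, runs to the drawer's back wall, 60 to 130 mm above the work surface, clear of lids and scoop.
- notch_left (a point): Middle of the left notch (drawer y = +168 mm): a 12 mm gap in the top of the aluminium guide rail, which is 12 mm wide and lies on the rim of the drawer's front wall, its top (and this point) 135 mm above the work surface, with an end cap at each end.
- notch_right (a point): Middle of the right notch, the same at drawer y = -168 mm.
- glass_bottle: Empty green glass bottle without a cap, 62 mm in diameter, 228 mm tall, with a long neck, standing on the drawer floor at the left or the right end, 150 to 230 mm behind the rail. Origin: centre of its underside, z up. With the divider in that side's notch the bottle has 3 to 10 mm of room to the panel.
- pet_bottle: Clear PET bottle with a white cap, 62 mm in diameter with a waist, 210 mm tall, very light, standing at the other end of the drawer. Origin: centre of its underside, z up.
- lid_large: Steel jar lid lying on the drawer floor, 66 mm in diameter, 14 mm high. Origin: centre of its underside.
- lid_small: Steel jar lid lying on the drawer floor, 58 mm in diameter, 14 mm high. Origin: centre of its underside.
- scoop: Grey plastic measuring scoop standing on the drawer floor: a round bowl 42 mm in diameter and 25 mm high with a flat handle reaching 81 mm to its -x. Origin: centre of the bowl's underside.
There are look-alikes about, which are no part of the job. What is shaped like the glass_bottle but blue or purple is not meant.

How it is judged (in metres and radians):
On the way:
1. the fingers push against the divider (contact force between the fingers and divider above 0.5 N), for 0.1 s.
At the end, for the whole second after the job is handed in: The divider rests in the notch on the glass bottle's side (within 2 mm of the notch's middle), the glass bottle stands upright beyond it (within 0.1 rad), and the bottles, lids and scoop are within 15 mm of where they began (((value of joint divider between 0.166 and 0.17 m and y of glass_bottle in the frame of drawer above 0.17 m) or (value of joint divider between -0.17 and -0.166 m and y of glass_bottle in the frame of drawer below -0.17 m)) and velocity of joint divider between -0.005 and 0.005 m/s and angle between glass_bottle's own z axis and vertical below 0.1 rad and linear speed of glass_bottle below 0.02 m/s and not (distance of glass_bottle from where it was at the start of the episode above 0.015 m) and not (distance of pet_bottle from where it was at the start of the episode above 0.015 m) and not (distance of lid_large from where it was at the start of the episode above 0.015 m) and not (distance of lid_small from where it was at the start of the episode above 0.015 m) and not (distance of scoop from where it was at the start of the episode above 0.015 m)); the robot touches nothing.
It fails at once if the divider is pinched, or pushed harder than 30 N (contact force between the fingers and divider above 30 N).
It fails at once if the divider is pushed on past a notch (more than 12 mm beyond its middle) (value of joint divider above 0.18 m or value of joint divider below -0.18 m).
It fails at once if a bottle, lid or the scoop is moved by more than 15 mm (distance of any of glass_bottle, pet_bottle, lid_large, lid_small, scoop from where it was at the start of the episode above 0.015 m).
It fails at once if a bottle is tipped by more than 0.2 rad (angle between any of glass_bottle, pet_bottle's own z axis and vertical above 0.2 rad).
It also fails if it takes over 40 s, if anything falls off the work surface, if the arm or the gripper's body presses on something with over 40 N, if the wrist force passes 120 N, or if a joint passes its speed limit or range.

ROBOT

A 6-joint arm with a two-finger parallel gripper is mounted at the origin on the work surface. World frame = base frame: x ahead of the robot, y to its left, z up, the work surface at z = 0. Lengths are in m, angles in degrees, forces in N, time in s.
With the tool pointing down it reaches from about 0.325 to 0.75 m from the base axis. Payload 7.6 kg.
Tool frame: the origin (TCP) lies on the centre line of the jaws, within the pads' length; the fingertips stand 8 mm ahead of it and the grasp point (between the pads) lies 11 mm behind it; z points along the fingers, y is the direction in which the jaws open and shut (so a half turn about z gives the same grasp; the last joint's range is limited). The gripper opens to 85 mm and grips with 20 to 120 N. Pads are 22 mm wide; open, the fingers measure 114 mm over their backs; the gripper's body (76 mm by 85 mm) begins 54 mm behind the grasp point. The pads swing forward as they close: fully open they stand 13 mm farther back than shut.
Start: joints at [64.612, 2.991, 80.254, -0, 96.75, -4.028], TCP at [0.191, 0.489, 0.239] pointing down, gripper open.
Joint ranges: [-166.34, 166.34], [-52.06, 124.39], [6.96, 135.62], [-60.46, 240.46], [14.63, 156.25], [-167.68, 167.68]. Speed limits (degrees/s): [147.25, 147.25, 172.46, 180, 180, 180].

INTERFACE

Orientations are given as [roll, pitch, yaw] about the fixed x, y, z axes, in that order (R = Rz(yaw) Ry(pitch) Rx(roll)).
In Python, from station import ctrl gives the robot as it stands.
- The arm moves only by the shell command python3 -m inch 'ROWS'. ROWS is JSON, one flat list of numbers, 7 for each row, row after row: the shift along the world's x, y, z in mm, then the turn, a rotation vector about the world's x, y, z in rad, then the closure, from -1 (fully open) to 1 (shut). In form: [tx, ty, tz, rx, ry, rz, hand, tx, ty, tz, rx, ry, rz, hand, ...]. A call has 1 to 12 rows; each row shifts and turns the commanded pose from where the row before left it; what a row does not reach is not made up. A row lasts 1/10 s, in which the tool goes at most 50 mm and 8.59 degrees, less where a joint would pass 70% of its speed; a pose out of reach is approached as far as the arm can. A call with a gripper value outside its range is refused whole. The fingers move at their own pace and stop on an object; the grip force is fixed at half the most. Time passes only in rows, so rows that do not move let the fingers close. It gives the time, the measured TCP pose, the force and the opening at its end, in the units of the state.
- ctrl.sense(): the state, without advancing time (a new reading comes with each control period).
- ctrl.capture(name): name is "scene" or "top" or "wrist"; returns the picture (400x640x3 uint8, red, green, blue); there is no depth.
- ctrl.camera_params(name): a dict with "mtx" (3x3 intrinsics, pixels), "position" and "attitude" of the camera in the world. Camera axes: x right, y up, looking along -z (the intrinsics and any distortion apply to the point x, -y, -z); pixel columns grow to the right and rows downward; lengths in m; the calibration is good to about 2 mm. A picture is of the moment at which its call begins: read the wrist's pose just before it. camera_params takes no time and is no camera call; for the wrist camera it gives the pose at the moment of the call.
- ctrl.close_job(): hands the job in, once; it reports no verdict.
The state is a dict: "time_s": time; "joint_pos": joint angles; "dq": joint speeds; "tau": joint torques, N m; "tool_pos": TCP position; "ee_rot": TCP orientation; "force": force on the tool from outside, world axes, zero at the start; "ft_torque": the same for the moment, N m; "width": finger opening in m.
Only numpy, scipy, OpenCV 4.12 (cv2) and the standard library are available. Lean on these libraries where they do the work, as an engineer would, in place of code of your own. Each camera call takes 0.05 s, during which the arm holds its last target.

## Working session

There is one attempt and no reset: what is moved stays moved. The work goes in short steps, Python scripts to look and compute and a shell command to move; the robot and the scene stay as the last step left them, time stands still between calls to the robot, and variables do not carry over. Pictures are saved under pics/ and viewed, and the job is handed in when it is done.

```bash
ls; mkdir -p pics; python3 - <<'E'
from station import ctrl
import cv2
print(ctrl.sense())
for n in ("scene","top","wrist"):
    p=ctrl.camera_params(n); print(n,p)
    im=ctrl.capture(n); cv2.imwrite(f"pics/{n}0.png",im[:,:,::-1])
E
```

```text
pics
{'time_s': 0.0, 'joint_pos': array([ 6.46125898e+01,  3.02748885e+00,  8.03139530e+01,  1.05582405e-03,
        9.67489137e+01, -4.02733243e+00]), 'dq': array([ 0.06542442,  0.01634098,  0.00163292, -0.05264822, -0.08676678,
        0.02227761]), 'tau': array([ 3.27617108e-04, -3.81674194e+01, -3.60183656e+01, -1.76207089e-05,
        6.22022126e-03,  2.98195218e-06]), 'tool_pos': array([0.1910644 , 0.48868744, 0.23846172]), 'ee_rot': array([-1.79909941e+02, -7.39199376e-03,  1.58640040e+02]), 'force': array([ 0.06290428, -0.13270955,  0.15142063]), 'ft_torque': array([ 0.01019939, -0.01753228, -0.01274283]), 'width': 0.08545434867698379}
scene {'mtx': array([[469.36629461,   0.        , 321.42071306],
       [  0.        , 469.36629461, 194.08395916],
       [  0.        ,   0.        ,   1.        ]]), 'position': array([ 1.07655168, -0.41317864,  0.95601296]), 'attitude': array([35.3972729 ,  0.63106644, 52.27823101])}
top {'mtx': array([[461.69778835,   0.        , 319.89630221],
       [  0.        , 461.69778835, 203.44844685],
       [  0.        ,   0.        ,   1.        ]]), 'position': array([ 0.47968352, -0.05596138,  1.20061768]), 'attitude': array([  7.10557312,   0.23290893, -90.64200683])}
wrist {'mtx': array([[308.1877192 ,   0.        , 318.94872106],
       [  0.        , 308.1877192 , 201.20630241],
       [  0.        ,   0.        ,   1.        ]]), 'position': array([0.11675239, 0.51902295, 0.37271332]), 'attitude': array([-1.82532161e+01,  3.96840386e-02,  6.86719187e+01])}
```

View pics/scene0.png

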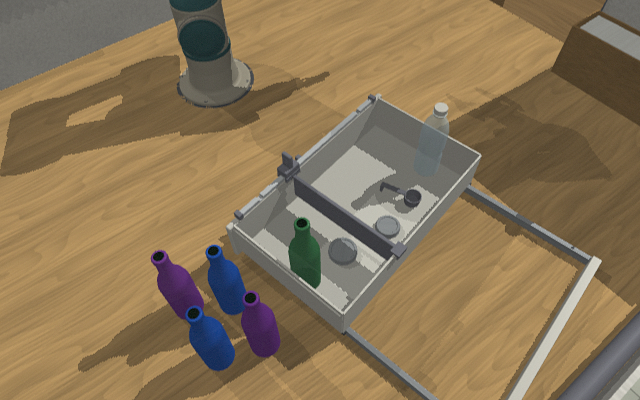

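View pics/top0.png

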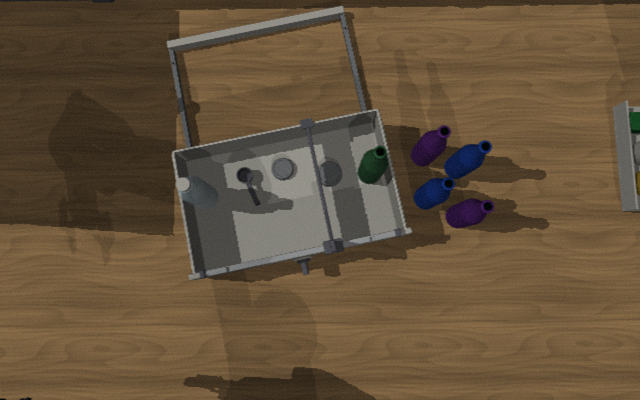

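View pics/wrist0.png

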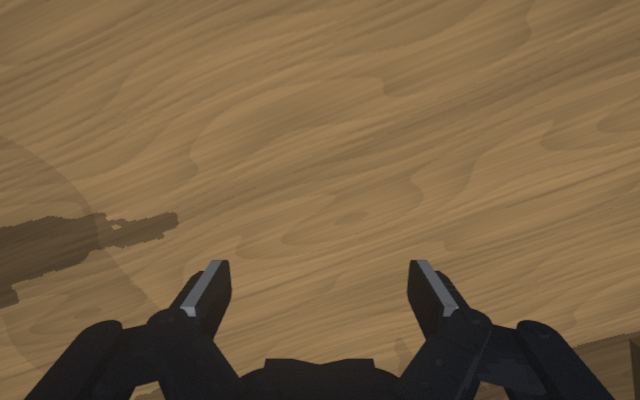

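The scene and top views show the following:
- **Bottles:** there are five of this shape. The one inside the drawer is green, at scene (305,255) and top (373,165). The two blue and two purple ones, at top (430–470,145–215), are outside it. Green, inside the drawer and at its right end fits the description.
- **PET bottle:** at the left end, top (197,190).
- **Divider:** its tab and shoe are near top (333,245).

I'll confirm in enlarged crops.

```bash
python3 - <<'E'
import cv2
a=cv2.imread("pics/top0.png")[90:290,160:420]; cv2.imwrite("pics/top0c.png",cv2.resize(a,None,fx=3,fy=3,interpolation=cv2.INTER_CUBIC))
a=cv2.imread("pics/scene0.png")[85:285,220:480]; cv2.imwrite("pics/scene0c.png",cv2.resize(a,None,fx=3,fy=3,interpolation=cv2.INTER_CUBIC))
E
```

```text
(no output)
```

View pics/top0c.png

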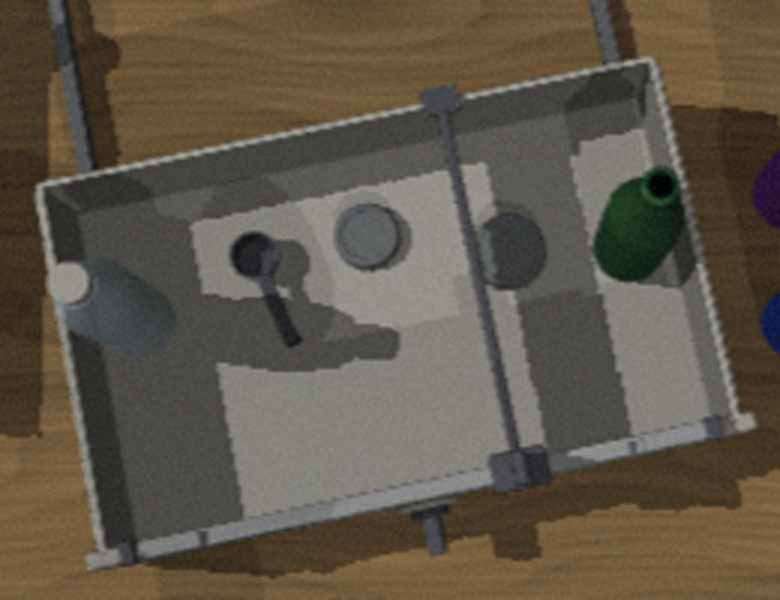

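View pics/scene0c.png

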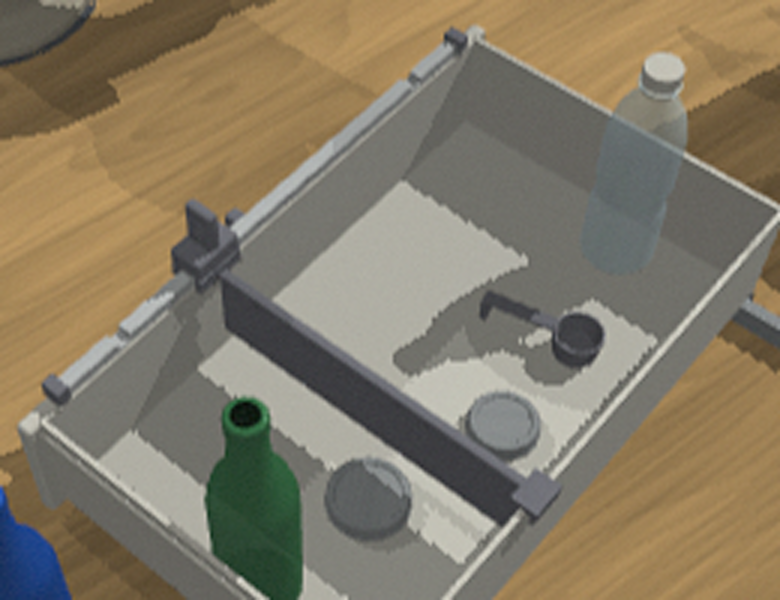

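The crops confirm the green glass bottle standing at the drawer's right end, top crop (640,230). The divider is mid-right with its tab at top crop (520,465). The notches look to be at crop (203,537) and (632,445). Next I'll zoom in to locate the rail and tab precisely.

```bash
cat > h.py <<'E'
import numpy as np, cv2
from scipy.spatial.transform import Rotation as R
from station import ctrl
def ray(name,u,v,p=None):
    p=p or ctrl.camera_params(name)
    k=p["mtx"]; d=np.array([(u-k[0,2])/k[0,0],-(v-k[1,2])/k[1,1],-1.])
    return np.array(p["position"]),R.from_euler('xyz',p["attitude"],degrees=True).as_matrix()@d
def onz(name,u,v,z,p=None):
    o,d=ray(name,u,v,p); return o+d*(z-o[2])/d[2]
def proj(name,P,p=None):
    p=p or ctrl.camera_params(name)
    q=R.from_euler('xyz',p["attitude"],degrees=True).as_matrix().T@(np.array(P)-p["position"])
    k=p["mtx"]; return k[0,0]*q[0]/-q[2]+k[0,2], k[1,1]*-q[1]/-q[2]+k[1,2]
E
python3 - <<'E'
import cv2,numpy as np
def crop(f,x0,y0,w,h,s,o):
    a=cv2.imread(f)[y0:y0+h,x0:x0+w]; a=cv2.resize(a,None,fx=s,fy=s,interpolation=cv2.INTER_NEAREST)
    for i in range(0,w,10): cv2.putText(a,str(x0+i),(i*s,10),0,.35,(0,0,255),1); cv2.line(a,(i*s,12),(i*s,20),(0,0,255),1)
    for i in range(0,h,5): cv2.putText(a,str(y0+i),(0,i*s+4),0,.35,(0,255,255),1)
    return a
A=[crop("pics/top0.png",180,255,70,28,11,0),crop("pics/top0.png",350,220,70,28,11,0)]
cv2.imwrite("pics/z1.png",np.clip(np.vstack(A)*1.6,0,255).astype(np.uint8)[:, :800])
a=crop("pics/top0.png",305,225,60,45,13,0); cv2.imwrite("pics/z2.png",np.clip(a*1.6,0,255).astype(np.uint8))
a=crop("pics/scene0.png",230,140,80,60,10,0); cv2.imwrite("pics/z3.png",np.clip(a*1.4,0,255).astype(np.uint8))
E
```

```text
(no output)
```

View pics/z1.png

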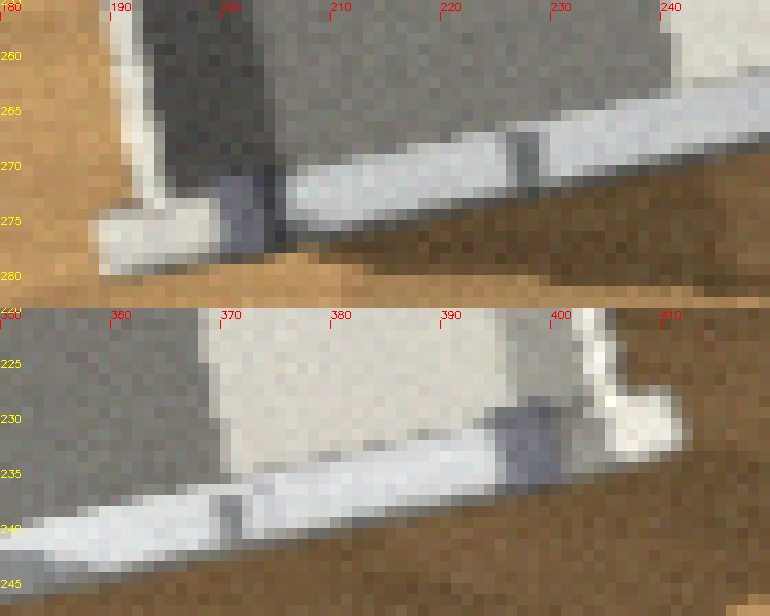

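View pics/z2.png

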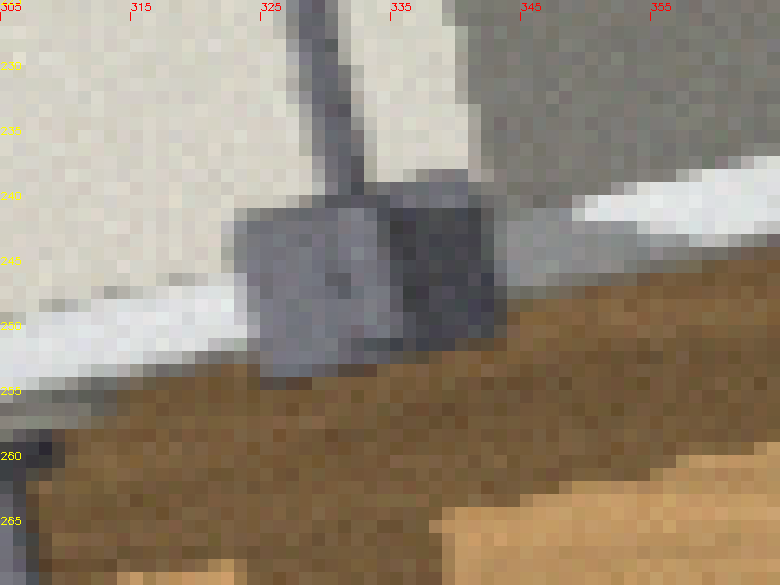

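View pics/z3.png

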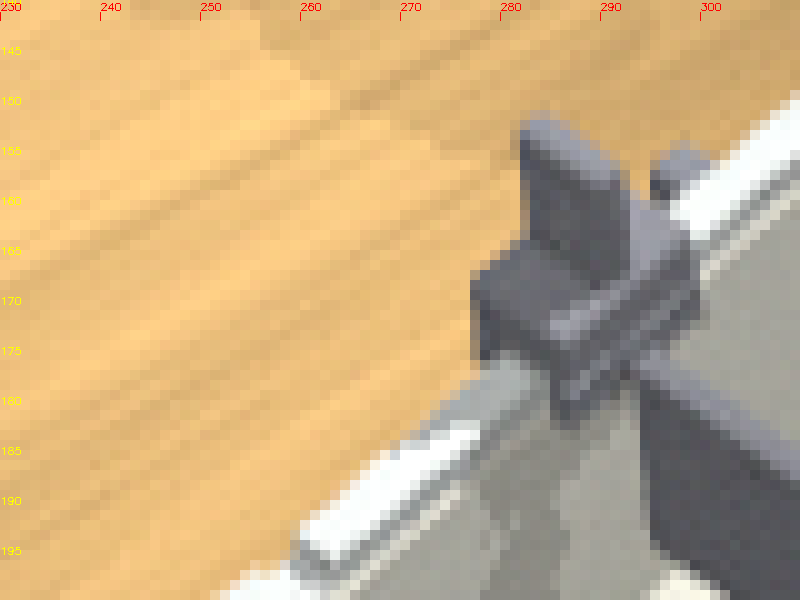

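```bash
python3 - <<'E'
from h import *
L=onz("top",227.8,269.7,.135);Rr=onz("top",371,239.5,.135)
print(L,Rr,np.linalg.norm(L-Rr))
mid=(L+Rr)/2; ey=(L-Rr)/np.linalg.norm(L-Rr); ex=np.array([ey[1],-ey[0],0]); print(mid,np.degrees(np.arctan2(ex[1],ex[0])))
for z,(u,v) in [(.191,(333.5,245.8)),(.155,(333,246.5)),(.155,(325,248))]:
    P=onz("top",u,v,z); print(z,P,(P-mid)@ey,(P-mid)@ex)
# triangulate tab top
for y in (-.03,-.04,-.05,-.06,-.07):
    P=mid+ey*y; P[2]=.191; print(y,P[:2],proj("top",P),proj("scene",P))
for y in(-.168,.168):
    P=mid+ey*y; print(proj("scene",P))
for n in("top",):
    P=onz(n,373,165,.12)
    print((P-mid)@ey,(P-mid)@ex)
E
```

```text
[0.46235364 0.15919358 0.135     ] [ 0.52753697 -0.16983856  0.135     ] 0.3354266145353732
[ 0.49494531 -0.00532249  0.135     ] 11.205565728854523
0.191 [ 0.51225791 -0.08186002  0.191     ] -0.07844278787732768 0.002109048534875916
0.155 [ 0.51185908 -0.08163243  0.155     ] -0.0781420345872934 0.0017620530021606395
0.155 [ 0.50869425 -0.06354559  0.155     ] -0.05978497218787694 0.002172360207334603
-0.03 [ 0.5007752  -0.03475058] (np.float64(311.9258018376163), np.float64(251.343069999586)) (np.float64(300.9764939438401), np.float64(140.55682303926778))
-0.04 [ 0.50271849 -0.04455994] (np.float64(316.424790984904), np.float64(250.39439218915453)) (np.float64(297.8598246043978), np.float64(143.18391544938135))
-0.05 [ 0.50466179 -0.05436931] (np.float64(320.92185971534275), np.float64(249.44611932676617)) (np.float64(294.71665703115815), np.float64(145.83334366137473))
-0.06 [ 0.50660509 -0.06417867] (np.float64(325.4170092582799), np.float64(248.49825115319504)) (np.float64(291.54665184546275), np.float64(148.50539374316213))
-0.07 [ 0.50854838 -0.07398803] (np.float64(329.91024084201393), np.float64(247.55078740943648)) (np.float64(288.34946384830545), np.float64(151.2003566687258))
(np.float64(258.7742309217204), np.float64(194.67656156373872))
(np.float64(356.50782468640693), np.float64(109.96683018886978))
-0.21281590120198826 0.172227892226328
```

Measurements, in the drawer frame:

| Item | Value |
|---|---|
| Notch separation | 335.4 mm (should be 336) |
| Drawer origin | (0.495, -0.005) |
| Drawer yaw | 11.2° |
| Tab | rail y ≈ -0.078 |
| Target notch | right, -0.168 |

I'll push towards -y with shut fingers on the tab's +y face, with the tool's x axis along the rail.

```bash
python3 -m inch '[0,0,45,0,0,0,1, 24,-40,0,0,0,-0.1,1, 24,-40,0,0,0,-0.1,1, 24,-40,0,0,0,-0.1,1, 24,-40,0,0,0,-0.1,1, 24,-40,0,0,0,-0.1,1, 24,-40,0,0,0,-0.1,1, 24,-40,0,0,0,-0.1,1, 24,-40,0,0,0,-0.1,1, 24,-40,0,0,0,-0.1,1, 24,-40,0,0,0,-0.1,1, 24,-40,0,0,0,0,1]'; python3 -c "
from h import *
s=ctrl.sense();print(s['tool_pos'],s['ee_rot'],s['width'],s['force'])
m=np.array([.49495,-.00532]);e=np.array([-.1943,.981]);print((m+e*-.025-s['tool_pos'][:2])*1e3)"
```

```text
time_s: 1.35
tool_pos: [0.4557, 0.0471, 0.2842]
ee_rot: [180.0, -0.0, 101.2]
force: [0.1, 1.5, -0.5]
width: -0.0001
[0.45574545 0.04706412 0.28424369] [ 1.79987798e+02 -6.50894359e-03  1.01172659e+02] -0.00010546128920458632 [ 0.06260762  1.47323651 -0.45372463]
[ 44.06204623 -76.90911536]
```

```bash
python3 -m inch '[22,-38,0,0,0,0,1, 22,-38,0,0,0,0,1, 0,0,0,0,0,0,1, 0,0,-30,0,0,0,1, 0,0,-30,0,0,0,1, 0,0,-30,0,0,0,1, 0,0,-18,0,0,0,1, 0,0,0,0,0,0,1, 0,0,0,0,0,0,1]'; python3 - <<'E'
from h import *
s=ctrl.sense();print(s['tool_pos'],s['ee_rot'],s['force'])
for n,(x,y,w,h,k) in dict(top=(280,200,80,60,9),scene=(240,110,80,80,7)).items():
    im=ctrl.capture(n)[:,:,::-1]; cv2.imwrite(f"pics/{n}1.png",im)
    cv2.imwrite(f"pics/{n}1c.png",np.clip(1.5*cv2.resize(im[y:y+h,x:x+w],None,fx=k,fy=k,interpolation=cv2.INTER_NEAREST),0,255).astype(np.uint8))
E
```

```text
time_s: 2.25
tool_pos: [0.4992, -0.0267, 0.177]
ee_rot: [180.0, -0.0, 101.4]
force: [1.2, -0.1, 0.6]
width: 0.0001
[ 0.49923596 -0.02671592  0.17696401] [ 1.79979833e+02 -7.49177277e-05  1.01367017e+02] [ 1.19407293 -0.06486976  0.5816309 ]
```

View pics/scene1c.png

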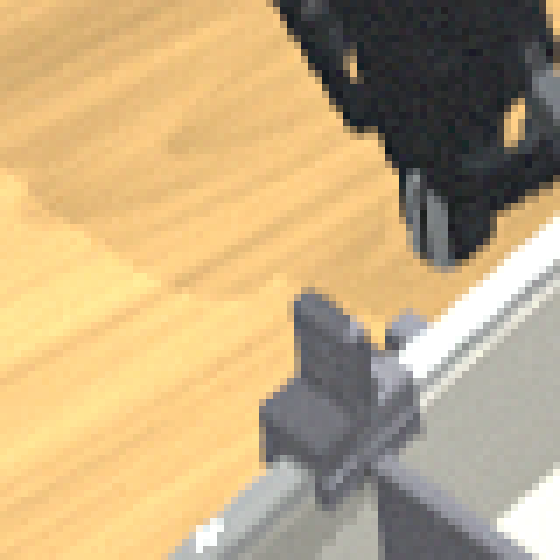

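View pics/top1c.png

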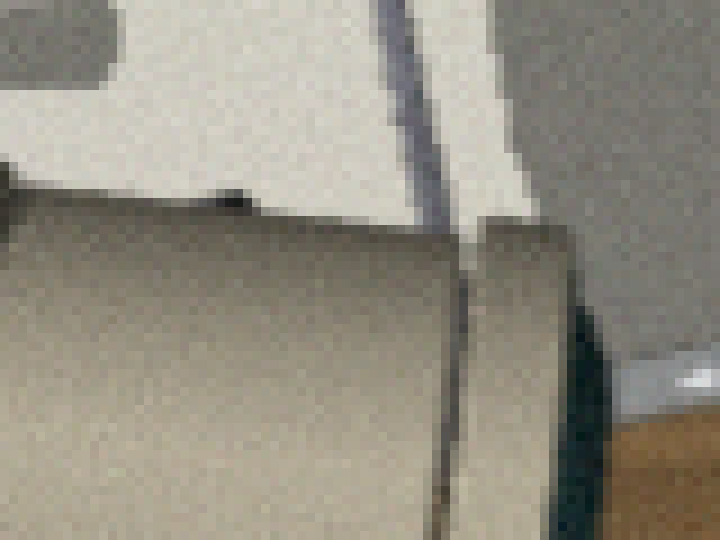

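Scene crop: the fingertips, at full-picture pixel (302,147), are on the +y side of the tab (287,155) with a clear gap. Now I'll approach and start the push gently.

```bash
cat > st.py <<'E'
from h import *
s=ctrl.sense();m=np.array([.49495,-.00532]);e=np.array([-.1943,.981]);d=s['tool_pos'][:2]-m
print("rail y mm %.2f  off x mm %.2f z %.1f  Fpush(rail) %.2f"%(d@e*1e3,(d@np.array([.981,.1943]))*1e3,s['tool_pos'][2]*1e3,s['force'][:2]@e),s['force'])
E
python3 -m inch '[2,-10,0,0,0,0,1, 2,-10,0,0,0,0,1, 2,-10,0,0,0,0,1, 0,0,0,0,0,0,1, 0,0,0,0,0,0,1]'; python3 st.py
python3 -m inch '[0.6,-3,0,0,0,0,1, 0.6,-3,0,0,0,0,1, 0.6,-3,0,0,0,0,1]'; python3 st.py
python3 -m inch '[0.6,-3,0,0,0,0,1, 0.6,-3,0,0,0,0,1]'; python3 st.py
```

```text
time_s: 2.85
tool_pos: [0.5052, -0.0575, 0.1763]
ee_rot: [-180.0, -0.0, 101.3]
force: [-0.1, 0.2, -0.6]
width: -0.0001
rail y mm -53.18  off x mm -0.07 z 176.3  Fpush(rail) 0.22 [-0.11107942  0.20306022 -0.635506  ]
time_s: 3.15
tool_pos: [0.507, -0.0661, 0.1763]
ee_rot: [180.0, -0.0, 101.4]
force: [-0.3, -0.3, -0.4]
width: 0.0
rail y mm -61.99  off x mm 0.06 z 176.3  Fpush(rail) -0.22 [-0.34235092 -0.28880306 -0.36730282]
time_s: 3.35
tool_pos: [0.5081, -0.0716, 0.1763]
ee_rot: [-180.0, -0.1, 101.4]
force: [-0.7, 5.0, 1.9]
width: -0.0003
rail y mm -67.56  off x mm 0.06 z 176.3  Fpush(rail) 5.00 [-0.66787241  4.9689631   1.8639272 ]
```

```bash
python3 -m inch '[0.4,-2,0,0,0,0,1, 0.4,-2,0,0,0,0,1, 0.4,-2,0,0,0,0,1, 0.4,-2,0,0,0,0,1]'; python3 st.py
python3 -m inch '[0.6,-3,0,0,0,0,1, 0.6,-3,0,0,0,0,1, 0.6,-3,0,0,0,0,1, 0.6,-3,0,0,0,0,1]'; python3 st.py
python3 - <<'E'
from h import *
im=ctrl.capture("scene")[:,:,::-1]; cv2.imwrite("pics/scene2.png",im)
cv2.imwrite("pics/scene2c.png",np.clip(1.5*cv2.resize(im[110:200,230:320],None,fx=6,fy=6,interpolation=cv2.INTER_NEAREST),0,255).astype(np.uint8))
E
```

```text
time_s: 3.75
tool_pos: [0.5098, -0.0801, 0.1763]
ee_rot: [180.0, -0.0, 101.4]
force: [-1.4, 4.2, 1.3]
width: -0.0001
rail y mm -76.24  off x mm 0.08 z 176.3  Fpush(rail) 4.44 [-1.43366163  4.24501537  1.29460258]
time_s: 4.15
tool_pos: [0.5123, -0.0923, 0.1763]
ee_rot: [180.0, -0.0, 101.3]
force: [-0.5, 4.8, 0.6]
width: -0.0003
rail y mm -88.68  off x mm 0.11 z 176.3  Fpush(rail) 4.77 [-0.51503121  4.75538945  0.64383395]
```

View pics/scene2c.png

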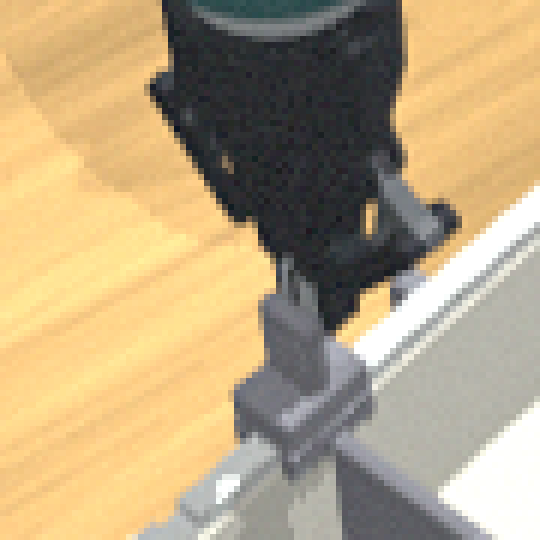

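Scene crop: the divider is moving with the finger. The tab top is now near scene (279,162), which puts the divider at about -0.104, 15–16 mm ahead of the TCP as expected. I'll carry on quickly to about 10 mm before the notch, then go slowly.

```bash
python3 -m inch '[0.8,-4,0,0,0,0,1, 0.8,-4,0,0,0,0,1, 0.8,-4,0,0,0,0,1, 0.8,-4,0,0,0,0,1, 0.8,-4,0,0,0,0,1, 0.8,-4,0,0,0,0,1]'; python3 st.py
python3 -m inch '[0.8,-4,0,0,0,0,1, 0.8,-4,0,0,0,0,1, 0.8,-4,0,0,0,0,1, 0.6,-3,0,0,0,0,1, 0.4,-2,0,0,0,0,1]'; python3 st.py
python3 - <<'E'
from h import *
im=ctrl.capture("scene")[:,:,::-1]; cv2.imwrite("pics/scene3.png",im)
cv2.imwrite("pics/scene3c.png",np.clip(1.5*cv2.resize(im[130:220,220:310],None,fx=6,fy=6,interpolation=cv2.INTER_NEAREST),0,255).astype(np.uint8))
E
```

```text
time_s: 4.8
tool_pos: [0.517, -0.1163, 0.1763]
ee_rot: [-180.0, -0.0, 101.4]
force: [-1.3, 4.6, 1.8]
width: 0.0003
rail y mm -113.13  off x mm 0.09 z 176.3  Fpush(rail) 4.78 [-1.31852063  4.61287676  1.79356947]
time_s: 5.3
tool_pos: [0.5205, -0.1334, 0.1763]
ee_rot: [180.0, 0.0, 101.3]
force: [-0.9, 4.6, 1.8]
width: -0.0001
rail y mm -130.62  off x mm 0.13 z 176.3  Fpush(rail) 4.66 [-0.90904784  4.5712043   1.83974817]
```

View pics/scene3c.png

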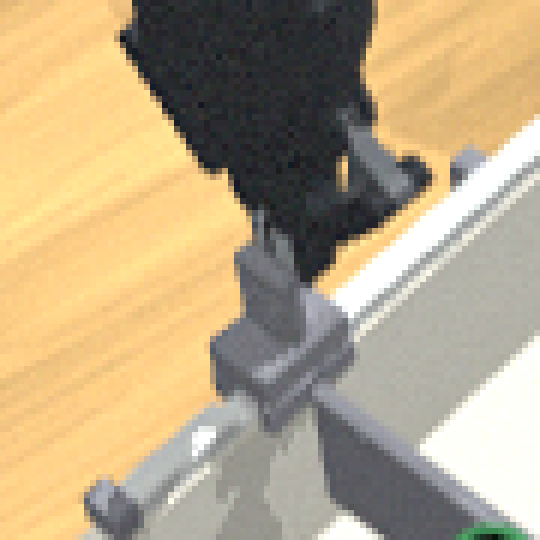

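Scene crop: the divider is still upright and being pushed, with the shoe just covering the right notch. Now short rows with a force reading after each call.

```bash
python3 -m inch '[0.4,-2,0,0,0,0,1, 0.4,-2,0,0,0,0,1, 0.4,-2,0,0,0,0,1, 0.4,-2,0,0,0,0,1, 0.2,-1,0,0,0,0,1, 0.2,-1,0,0,0,0,1]' >/dev/null; python3 st.py
python3 -m inch '[0.2,-1,0,0,0,0,1, 0.2,-1,0,0,0,0,1]' >/dev/null; python3 st.py
python3 -m inch '[0.2,-1,0,0,0,0,1]'>/dev/null; python3 st.py
```

```text
rail y mm -140.57  off x mm 0.13 z 176.3  Fpush(rail) 5.02 [-1.51827591  4.81707657  1.16681273]
rail y mm -142.55  off x mm 0.13 z 176.3  Fpush(rail) 5.23 [-1.9264509   4.95091797  0.97445755]
rail y mm -143.57  off x mm 0.14 z 176.3  Fpush(rail) 4.90 [-2.15350543  4.5715329   0.84258072]
```

```bash

python3 -m inch '[0.2,-1,0,0,0,0,1]'>/dev/null; python3 st.py
python3 -m inch '[0.2,-1,0,0,0,0,1]'>/dev/null; python3 st.py
python3 -m inch '[0.2,-1,0,0,0,0,1]'>/dev/null; python3 st.py
```

```text
rail y mm -144.58  off x mm 0.15 z 176.3  Fpush(rail) 2.68 [-1.71554976  2.39608841  1.04772361]
rail y mm -145.63  off x mm 0.15 z 176.3  Fpush(rail) 3.40 [-0.91023592  3.28201644  0.98839964]
rail y mm -146.69  off x mm 0.15 z 176.3  Fpush(rail) 2.97 [-1.53419023  2.7233545   0.70781237]
```

The push has dipped from 5 N to about 3 N, so the detent may be engaging. I'll pause and read again, and look.

```bash

python3 -m inch '[0,0,0,0,0,0,1,0,0,0,0,0,0,1]'>/dev/null; python3 st.py
python3 -m inch '[0.1,-0.5,0,0,0,0,1]'>/dev/null; python3 st.py
python3 -m inch '[0.1,-0.5,0,0,0,0,1]'>/dev/null; python3 st.py
python3 - <<'E'
from h import *
im=ctrl.capture("scene")[:,:,::-1]; cv2.imwrite("pics/scene4.png",im)
cv2.imwrite("pics/scene4c.png",np.clip(1.5*cv2.resize(im[140:220,225:305],None,fx=8,fy=7,interpolation=cv2.INTER_NEAREST),0,255).astype(np.uint8))
E
```

```text
rail y mm -147.11  off x mm 0.21 z 176.3  Fpush(rail) -0.49 [-0.50399237 -0.60370075  0.06368811]
rail y mm -147.27  off x mm 0.21 z 176.3  Fpush(rail) 1.72 [-0.80225955  1.59354221  0.3469599 ]
rail y mm -147.39  off x mm 0.20 z 176.3  Fpush(rail) 2.58 [-1.0966447   2.40889251  0.24231421]
```

View pics/scene4c.png

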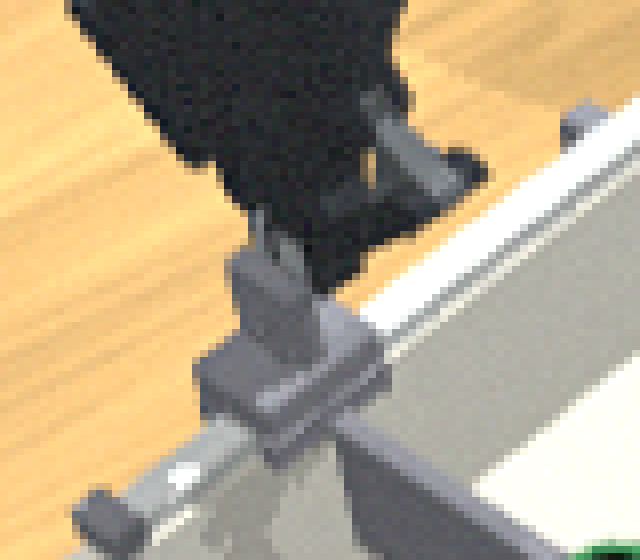

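```bash
for i in 1 2 3; do
python3 -m inch '[0.1,-0.5,0,0,0,0,1]'>/dev/null; python3 st.py; done
```

```text
rail y mm -147.98  off x mm 0.21 z 176.3  Fpush(rail) 1.89 [-1.0171915   1.72246206  1.03971192]
rail y mm -148.56  off x mm 0.20 z 176.3  Fpush(rail) 0.90 [0.64728036 1.04545817 1.24695155]
rail y mm -149.22  off x mm 0.22 z 176.3  Fpush(rail) 0.33 [-0.24404728  0.28424764  0.57277116]
```

```bash
for i in 1 2 3; do
python3 -m inch '[0.1,-0.5,0,0,0,0,1]'>/dev/null; python3 st.py; done
```

```text
rail y mm -149.85  off x mm 0.20 z 176.3  Fpush(rail) 0.38 [0.077323   0.40372008 0.3575942 ]
rail y mm -150.42  off x mm 0.16 z 176.3  Fpush(rail) -0.16 [-0.44419608 -0.24992669  0.31745904]
rail y mm -150.88  off x mm 0.15 z 176.3  Fpush(rail) 0.63 [-0.08030173  0.62989012 -0.97909708]
```

The force has gone to zero, so the divider has jumped ahead into the notch. I'll keep going in 0.5 mm steps until the finger touches it again and the notch resists.

```bash
for i in 1 2 3; do
python3 -m inch '[0.1,-0.5,0,0,0,0,1]'>/dev/null; python3 st.py; done
```

```text
rail y mm -151.33  off x mm 0.17 z 176.3  Fpush(rail) 0.13 [0.4459442  0.22094038 0.52511585]
rail y mm -151.78  off x mm 0.17 z 176.3  Fpush(rail) -0.01 [-0.22441635 -0.05946923  0.52329858]
rail y mm -152.23  off x mm 0.20 z 176.3  Fpush(rail) -0.19 [-0.78285835 -0.35140824 -0.15664083]
```

```bash
for i in 1 2; do
python3 -m inch '[0.1,-0.5,0,0,0,0,1]'>/dev/null; python3 st.py; done
python3 - <<'E'
from h import *
im=ctrl.capture("scene")[:,:,::-1]; cv2.imwrite("pics/scene5.png",im)
cv2.imwrite("pics/scene5c.png",np.clip(1.5*cv2.resize(im[140:220,225:305],None,fx=8,fy=7,interpolation=cv2.INTER_NEAREST),0,255).astype(np.uint8))
E
```

```text
rail y mm -152.74  off x mm 0.20 z 176.3  Fpush(rail) 0.28 [-0.50000383  0.18652335  0.2099076 ]
rail y mm -153.23  off x mm 0.19 z 176.3  Fpush(rail) -0.06 [ 0.28030125 -0.00456551 -0.32448997]
```

View pics/scene5c.png

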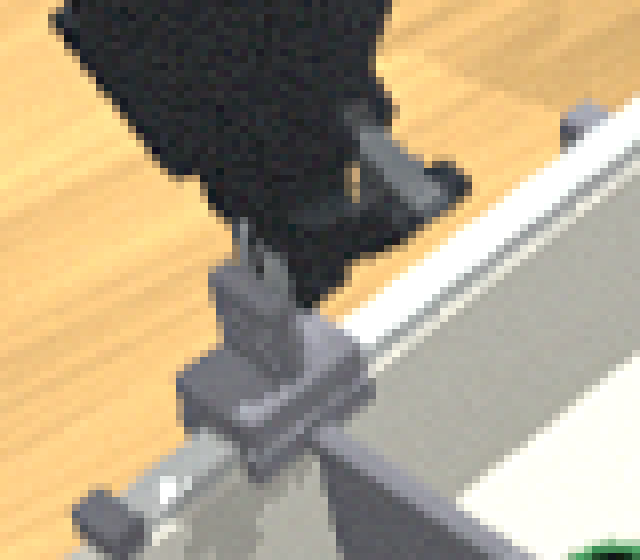

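The shoe has moved about 7 mm further since the dip and now sits over the notch, with the finger unloaded. I'll back away, lift clear and measure.

```bash
python3 -m inch '[-2,10,0,0,0,0,1,-4,20,0,0,0,0,1,-4,20,0,0,0,0,1,0,0,40,0,0,0,1,0,0,40,0,0,0,1,-40,0,20,0,0,0,1,-40,30,0,0,0,0,1,-35,35,0,0,0,0,1,-35,35,0,0,0,0,1,0,40,0,0,0,0,1,0,40,0,0,0,0,1,0,0,0,0,0,0,1]'; python3 - <<'E'
from h import *
im=ctrl.capture("top")[:,:,::-1]; cv2.imwrite("pics/top6.png",im)
im2=ctrl.capture("scene")[:,:,::-1]; cv2.imwrite("pics/scene6.png",im2)
m=np.array([.49495,-.00532]);e=np.array([-.1943,.981])
for y in(-.164,-.168,-.172):
    for dz,z in ((0,.191),(-.022,.155),(.022,.155)):
        P=np.r_[m+e*(y+dz),z]; print(y,dz,np.round(proj("top",P),1),np.round(proj("scene",P),1))
def crop(im,x0,y0,w,h,s):
    a=cv2.resize(im[y0:y0+h,x0:x0+w],None,fx=s,fy=s,interpolation=cv2.INTER_NEAREST)
    a=np.clip(a*1.6,0,255).astype(np.uint8)
    for i in range(0,w,5): cv2.putText(a,str(x0+i),(i*s,10),0,.33,(0,0,255),1); cv2.line(a,(i*s,12),(i*s,20),(0,0,255),1)
    for i in range(0,h,5): cv2.putText(a,str(y0+i),(0,i*s+4),0,.35,(0,255,255),1)
    return a
cv2.imwrite("pics/top6c.png",crop(im,350,210,60,42,13))
cv2.imwrite("pics/scene6c.png",crop(im2,235,150,60,50,12))
E
```

```text
time_s: 9.35
tool_pos: [0.3639, 0.0783, 0.2766]
ee_rot: [179.9, -0.1, 101.7]
force: [1.4, -0.1, 0.3]
width: 0.0001
-0.164 0 [372.1 238.7] [256.9 177.7]
-0.164 -0.022 [379.8 237.4] [251.5 194.5]
-0.164 0.022 [360.8 241.4] [266.3 181.7]
-0.168 0 [373.8 238.3] [255.5 178.9]
-0.168 -0.022 [381.6 237.1] [250.1 195.7]
-0.168 0.022 [362.6 241.1] [265.  182.9]
-0.172 0 [375.6 237.9] [254.1 180.1]
-0.172 -0.022 [383.3 236.7] [248.7 196.9]
-0.172 0.022 [364.3 240.7] [263.7 184. ]
```

View pics/top6c.png

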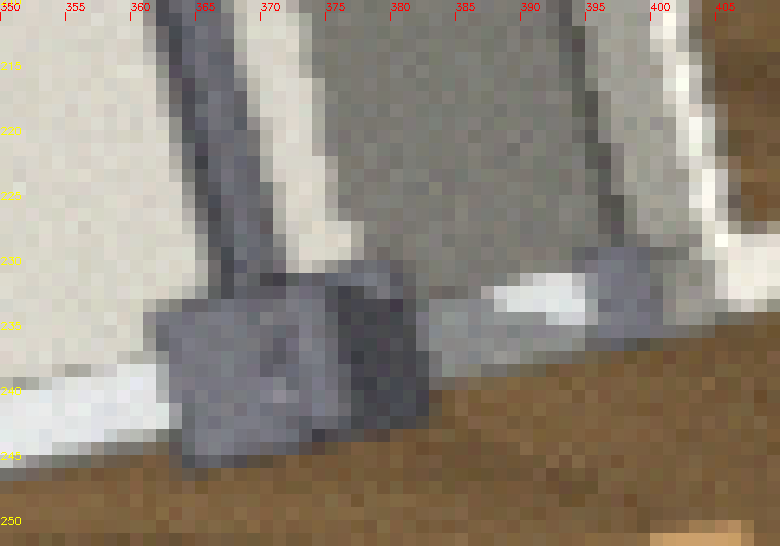

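View pics/scene6c.png

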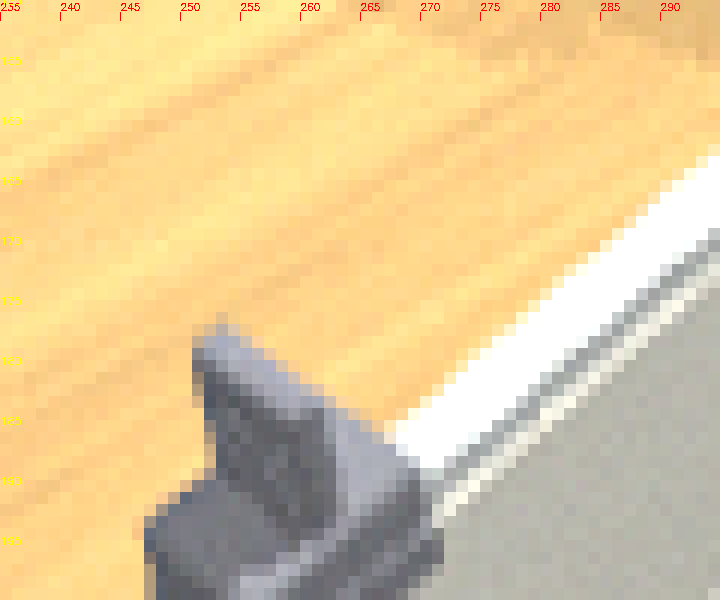

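View pics/top6.png

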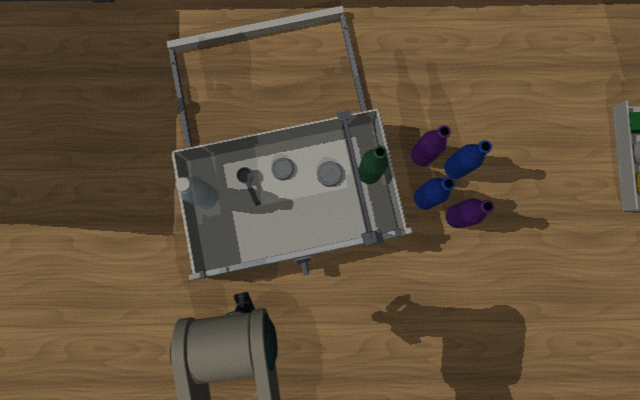

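Top crop: the shoe's edges at u≈362.3 and 382 match the prediction for y = -0.168 (362.6 and 381.6). The bottle, lids and scoop look unmoved. Tolerance is 2 mm, so I'll look closer with the wrist camera over the right end. The end caps and the left notch give a symmetric reference.

```bash
python3 -m inch '[21.5,-36,3,0,0,0,1,21.5,-36,3,0,0,0,1,21.5,-36,3,0,0,0,1,21.5,-36,3,0,0,0,1,21.5,-36,3,0,0,0,1,21.5,-36,3,0,0,0,1,21.5,-36,3,0,0,0,1,21.5,-36,3,0,0,0,1,0,0,0,0,0,0,1,0,0,0,0,0,0,1,0,0,0,0,0,0,1]'; python3 - <<'E'
from h import *
import pickle
p=ctrl.camera_params("wrist");im=ctrl.capture("wrist")[:,:,::-1]; cv2.imwrite("pics/w7.png",im); pickle.dump(p,open("w7.pkl","wb"))
E
```

```text
time_s: 10.55
tool_pos: [0.5363, -0.2137, 0.3006]
ee_rot: [180.0, -0.0, 101.3]
force: [-0.1, -0.6, 0.4]
width: -0.0
```

View pics/w7.png

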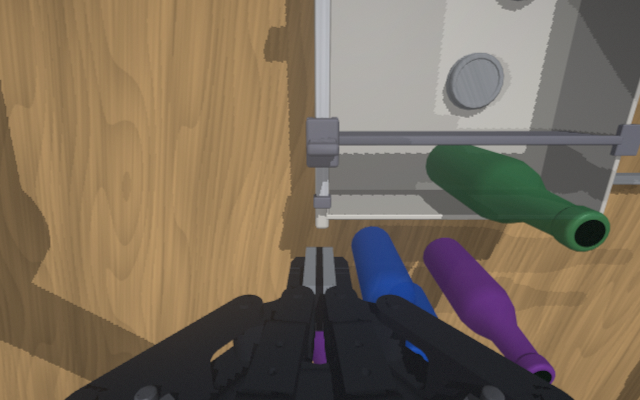

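The wrist view shows the shoe at (322,118–165), the right end cap at (322,202) and the green bottle upright beyond the panel. Now the same view at the left end, for the notch-to-cap reference.

```bash
python3 -m inch '[-8,41,0,0,0,0,1,-8,41,0,0,0,0,1,-8,41,0,0,0,0,1,-8,41,0,0,0,0,1,-8,41,0,0,0,0,1,-8,41,0,0,0,0,1,-8,41,0,0,0,0,1,0,0,0,0,0,0,1,0,0,0,0,0,0,1,0,0,0,0,0,0,1]'; python3 - <<'E'
from h import *
import pickle
p=ctrl.camera_params("wrist");im=ctrl.capture("wrist")[:,:,::-1]; cv2.imwrite("pics/w8.png",im); pickle.dump(p,open("w8.pkl","wb"))
def crop(im,x0,y0,w,h,s):
    a=cv2.resize(im[y0:y0+h,x0:x0+w],None,fx=s,fy=s,interpolation=cv2.INTER_NEAREST)
    a=np.clip(a*1.3,0,255).astype(np.uint8)
    for i in range(0,w,10): cv2.putText(a,str(x0+i),(i*s,10),0,.33,(0,0,255),1); cv2.line(a,(i*s,12),(i*s,20),(0,0,255),1)
    for i in range(0,h,5): cv2.putText(a,str(y0+i),(0,i*s+4),0,.35,(0,0,255),1)
    return a
cv2.imwrite("pics/w7c.png",crop(cv2.imread("pics/w7.png"),290,105,70,115,5))
m=np.array([.49495,-.00532]);e=np.array([-.1943,.981])
for f in("w7","w8"):
  q=pickle.load(open(f+".pkl","rb"))
  for y,z in((-.168,.135),(-.19,.155),(-.146,.155),(.168,.135)): print(f,y,z,np.round(proj("wrist",np.r_[m+e*y,z],q),1))
E
```

```text
time_s: 11.6
tool_pos: [0.4807, 0.0729, 0.3007]
ee_rot: [180.0, 0.0, 101.3]
force: [-0.6, -1.2, 0.1]
width: 0.0001
w7 -0.168 0.135 [318.1 140. ]
w7 -0.19 0.155 [318.  166.8]
w7 -0.146 0.155 [318.  117.4]
w7 0.168 0.135 [ 318.8 -408.7]
w8 -0.168 0.135 [316.7 374.7]
w8 -0.19 0.155 [316.6 402.6]
w8 -0.146 0.155 [316.6 374.7]
w8 0.168 0.135 [316.8  91.2]
```

View pics/w8.png

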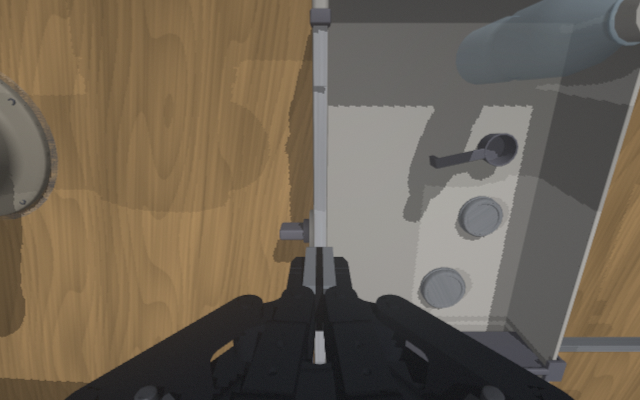

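View pics/w7c.png

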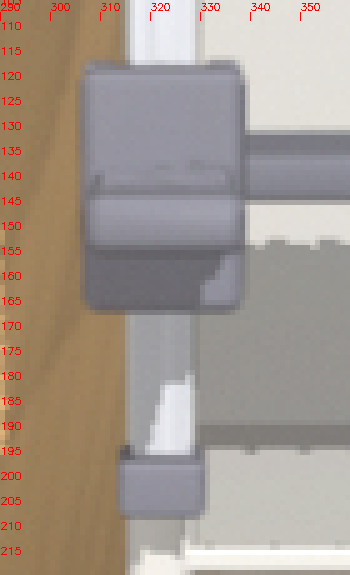

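```bash
python3 - <<'E'
from h import *
import pickle
m=np.array([.49495,-.00532]);e=np.array([-.1943,.981])
def y(f,v,z,u=319):
    q=pickle.load(open(f+".pkl","rb")); return (onz("wrist",u,v,z,q)[:2]-m)@e*1e3
def prof(f,v0,v1,u0=317,u1=323):
    g=cv2.cvtColor(cv2.imread(f"pics/{f}.png"),6)[v0:v1,u0:u1].mean(1); return list(zip(range(v0,v1),g.round().astype(int)))
print(prof("w7",112,122,309,335)); print(prof("w7",160,212,318,326)); print(prof("w8",6,30)); print(prof("w8",80,98))
print("shoe",y("w7",117.3,.155),y("w7",166.8,.155))
for z in(.135,.139,.143): print(z,"capR",y("w7",196,z),y("w7",208,z),"capL",y("w8",24,z),y("w8",10,z))
print("notchL",y("w8",86,.135),y("w8",92,.135))
E
```

```text
[(112, np.int64(158)), (113, np.int64(158)), (114, np.int64(158)), (115, np.int64(157)), (116, np.int64(155)), (117, np.int64(138)), (118, np.int64(108)), (119, np.int64(111)), (120, np.int64(122)), (121, np.int64(120))]
[(160, np.int64(84)), (161, np.int64(84)), (162, np.int64(83)), (163, np.int64(84)), (164, np.int64(83)), (165, np.int64(82)), (166, np.int64(78)), (167, np.int64(96)), (168, np.int64(124)), (169, np.int64(123)), (170, np.int64(124)), (171, np.int64(123)), (172, np.int64(123)), (173, np.int64(123)), (174, np.int64(123)), (175, np.int64(124)), (176, np.int64(123)), (177, np.int64(124)), (178, np.int64(124)), (179, np.int64(123)), (180, np.int64(124)), (181, np.int64(131)), (182, np.int64(146)), (183, np.int64(148)), (184, np.int64(147)), (185, np.int64(149)), (186, np.int64(153)), (187, np.int64(154)), (188, np.int64(154)), (189, np.int64(156)), (190, np.int64(160)), (191, np.int64(160)), (192, np.int64(160)), (193, np.int64(162)), (194, np.int64(167)), (195, np.int64(153)), (196, np.int64(106)), (197, np.int64(106)), (198, np.int64(122)), (199, np.int64(117)), (200, 
[... 782 characters left out ...]
(82, np.int64(147)), (83, np.int64(147)), (84, np.int64(147)), (85, np.int64(138)), (86, np.int64(109)), (87, np.int64(100)), (88, np.int64(100)), (89, np.int64(100)), (90, np.int64(100)), (91, np.int64(102)), (92, np.int64(119)), (93, np.int64(143)), (94, np.int64(148)), (95, np.int64(148)), (96, np.int64(148)), (97, np.int64(148))]
shoe -145.91983650116663 -190.00778150983686
0.135 capR -224.4118590837326 -237.3734287751121 capL 222.5638225044218 233.10063949295392
0.139 capR -223.16790173702935 -235.95649243773315 capL 221.7404308738815 232.13666771124937
0.143 capR -221.92394439032608 -234.5395561003542 capL 220.9170392433412 231.17269592954483
notchL 172.51954718222473 167.3607599548961
```

Shoe edges measured with the wrist camera are at -145.9 and -190.0, so the divider's centre is at -168.0 mm. The end caps put the rail's middle within 0.5 mm of my frame. Last, I'll check that the objects didn't move, then hand in.

```bash
python3 - <<'E'
from h import *
a=cv2.imread("pics/top0.png");im=ctrl.capture("top")[:,:,::-1]; cv2.imwrite("pics/top9.png",im)
for i in(a,np.ascontiguousarray(im)):
    h=cv2.cvtColor(i,cv2.COLOR_BGR2HSV); k=cv2.inRange(h,(45,100,20),(85,255,255)); k[:,420:]=0;k[:130]=0;k[200:]=0
    M=cv2.moments(k,True); print(M['m00'],M['m10']/M['m00'],M['m01']/M['m00'])
for n,(x,y,w,hh) in dict(pet=(180,172,34,34),scoop=(234,164,30,40),lid1=(270,156,26,26)).items():
    r=cv2.matchTemplate(np.ascontiguousarray(im),a[y:y+hh,x:x+w],cv2.TM_CCOEFF_NORMED); _,s,_,l=cv2.minMaxLoc(r); print(n,round(s,3),l[0]-x,l[1]-y)
c=[]
for i in (a,im): c.append(cv2.resize(np.ascontiguousarray(i[130:200,300:400]),None,fx=4,fy=4))
cv2.imwrite("pics/cmp.png",np.hstack(c))
E
python3 -c "
from station import ctrl
s=ctrl.sense();print(s['time_s'],s['tool_pos'],s['force'])"
```

```text
686.0 372.4810495626822 165.4941690962099
689.0 372.6081277213353 165.2989840348331
pet 0.988 0 0
scoop 0.993 0 0
lid1 0.992 0 0
11.7 [0.48095761 0.07249419 0.30042873] [ 0.29169431 -0.05745565  0.06224883]
```

View pics/cmp.png

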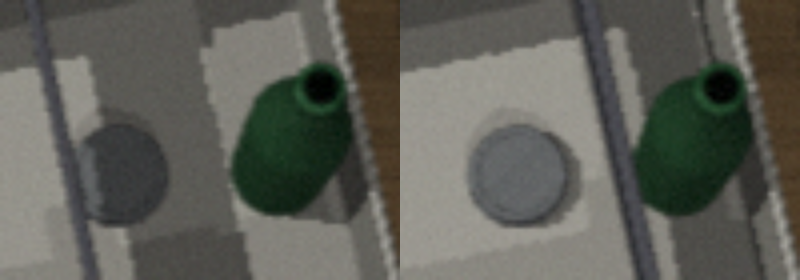

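The before and after crops show the lid and the green bottle in the same places (bottle centroid shift under 0.3 px). The panel now stands right beside the bottle. Handing in.

```bash
python3 -c "
from station import ctrl
print(ctrl.close_job())"
```

```text
the job is handed in; nothing more can be done
None
```

I pushed the divider with shut fingertips on its tab about 90 mm along the rail into the right notch, next to the green glass bottle. I then backed off and handed the job in at about 12 s; it gave no verdict.

- **Push:** readings stayed at or below about 5 N. Near the notch the force dipped, then fell to zero as the divider ran ahead into it. I didn't get the firm-resistance check: the finger never touched the divider again, even about 1 mm past where I expected contact.
- **Position:** a wrist-camera close-up put the divider at -168.0 mm (target -168), and the top view agreed. The end caps fit that within about 0.5 mm. The left notch read about 2 mm off in the wrist view, probably because only part of its gap was visible.
- **Objects:** the glass bottle, PET bottle, scoop and the lid I matched shifted less than half a pixel in the top view. The other lid I compared by eye only. The bottle stands upright and the arm was clear of everything.

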